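# Shut and lock the control box on the dish table

## Task

The control box on the dish table has been left open: swing its cover shut. Take the wide flat-blade screwdriver from the rack, set its blade in the slot and, pressing the cover down on its gasket, turn the cam lock a quarter turn clockwise until it seats and holds the cover; do not force it if it catches on the keeper. Put the screwdriver back upright in its rack, let go, and leave the other things where they are.

Things in the scene. Friction and masses are not known exactly. Their poses are not given: they have to be found in the camera images.
- box: Low stainless-steel wash-down control box, 190 mm front to back (x) by 240 mm wide (y), rim 100 mm above the table, fixed to the table. Origin at the centre of its underside on the table; x points from the front (lock side) to the back (hinge side), z up.
- cover_hinge (a point): Middle of the cover's hinge axis at the back of the box: 98 mm behind the box's origin (its +x), 102 mm above the table. The hinge axis runs along the box's y.
- cover (a joint): Opening angle of the cover, rad: 0 = pressed fully down, growing as the front edge swings up and back. A stiff hinge (0.36 N m) keeps it where it is left. It meets its sponge gasket at 0.055 and, unlocked, springs back to stand ajar at about 0.037. Pressed at the lock, about 11 N brings it to 0.007, where the lock's tongue passes under the keeper, 13 N to 0; 8 N then keeps it down.
- cover_edge (a point): Middle of the cover's front edge, on its top face, 201 mm from the hinge axis. The cover is a plate 250 mm wide, 3 mm thick, its top face 5 mm above the hinge axis when shut, with a skirt 10 mm deep round it.
- cam_slot (a point): Centre of the slot's mouth in the lock's plug. The lock is on the cover's centre line, 160 mm from the hinge axis, its top 3 mm above the cover's top face (110 mm above the table when shut). Plug 26 mm in diameter, flush in a 44 mm ring. The slot is 5 mm wide (bevelled to 8 mm at the mouth), 20 mm long, 8 mm deep, along this point's y axis; z points out of the cover.
- cam (a joint): Angle of the cam lock, rad, clockwise seen from above: 0 = unlocked, slot parallel to the hinge; 1.571 = home at its end stop, slot front to back, tongue under the keeper on the box's front wall. Starts at 0 to 0.25. Friction (0.06 N m) holds it; no spring. If the cover is not pressed far enough the tongue hits the keeper's side 18 mm off its axis: a false stop at about 0.4 to 0.6.
- driver: Wide flat-blade screwdriver, 175 mm long, 160 g, standing blade down in one of the rack's two holes. Origin at the middle of the blade's tip; z up to the handle. Blade 14 mm wide (x), 2.5 mm thick (y), 16 mm long; above it 10 by 4 mm to z = 25 mm; shank 8 mm in diameter to z = 85 mm; black squared handle 30 by 30 mm (sides along x and y), z = 85 to 175 mm, its foot resting on the rack.
- rack: Bent steel tool rack fixed on the table: plate 64 mm (x) by 150 mm (y), 5 mm thick, top 100 mm above the table, on two end plates, open at front and back. Two 23 mm round holes. Origin under its centre on the table.
- hole_a (a point): Centre of the rack's hole towards its -y end, on the plate's top face, 100 mm above the table. A screwdriver's blade tip hangs 85 mm below it.
- hole_b (a point): Centre of the rack's hole towards its +y end, 70 mm from the other, on the plate's top face.
- cross_driver: The other screwdriver in the rack, to be left alone: slimmer, cross-head, with a round black handle 24 mm in diameter, 31 mm at its foot, 165 mm long. Origin at its tip; z up.
- bottle: White plastic bottle, 72 mm in diameter, 190 mm tall, standing on the table, to be left alone. Origin at the centre of its underside.
- pan: Small aluminium sheet pan, 240 by 165 mm, 25 mm deep, lying on the table, to be left alone. Origin at the centre of its underside.
- scraper: Steel scraper with a black handle, 200 mm long, lying in the pan, to be left alone. Origin where blade meets handle, at its underside.

How it is judged:
By the outcome, as a careful person would: the job done as asked, in the order asked, and still so for the second after the job is handed in, with the robot touching nothing.
It also fails if it takes over 72 s, if anything falls off the work surface, if the arm or the gripper's body presses on something with over 40 N, if the wrist force passes 120 N, or if a joint passes its speed limit or range.

## Robot

A 6-joint arm with a two-finger parallel gripper is mounted at the origin on the work surface. World frame = base frame: x ahead of the robot, y to its left, z up, the work surface at z = 0. Lengths are in m, angles in rad, forces in N, time in s.
With the tool pointing down it reaches from about 0.275 to 0.75 m from the base axis. Payload 10.2 kg.
Tool frame: the origin (TCP) lies midway between the tips of the shut fingers; the grasp point (between the pads) lies 19 mm behind it; z points along the fingers, y is the line along which they close (so a half turn about z gives the same grasp; the last joint's range is limited). The gripper opens to 88 mm and grips with 3 to 60 N. Pads are 18 mm wide; open, the fingers measure 123 mm over their backs; the gripper's body (75 mm by 187 mm) begins 45 mm behind the grasp point.
Start: joints at [0.981, 0.313, 1.498, -0, 1.331, -0.223], TCP at [0.188, 0.49, 0.239] pointing down, gripper open.
Joint ranges: [-2.94, 2.94], [-0.97, 2.17], [0.19, 2.56], [-1.23, 4.37], [0.02, 3.11], [-2.88, 2.88]. Speed limits (rad/s): [2.39, 2.39, 3.01, 3.14, 3.14, 3.14].

## Interface

Orientations are given as a unit quaternion [x, y, z, w].
In Python, from station import ctrl gives the robot as it stands.
- The arm moves only by the tool jog_arm, never from a script. Its argument "increments" is a list of rows, each a list of 5 numbers: the shift along the tool's x, y, z in m, then the turn about the tool's z in rad, then the finger opening in m, from 0 to 0.0881. In form: [[dx, dy, dz, twist, jaw], ...]. A call has 1 to 10 rows; each row is the pose to reach, as a shift and turn from the pose commanded when the call began, along the tool's axes at that moment; what a row does not reach only later rows make up. A row lasts 1/8 s, in which the tool goes at most 62.5 mm and 10.7 degrees, less where a joint would pass 70% of its speed; a pose out of reach is approached as far as the arm can. A call with a gripper value outside its range is refused whole. The fingers move at their own pace and stop on an object; "grip_force" is the grip in N (left out, the last holds). Time passes only in rows, so rows that repeat a pose let the fingers close. It gives the time, the measured TCP pose, the force, the opening and the grip force at its end, in the units of the state.
- ctrl.get_state(): the state, without advancing time (a new reading comes with each control period).
- ctrl.camera(name): name is "side" or "top"; returns a dict with "color" (420x560x3 uint8, red, green, blue), "camera_matrix" (3x3 intrinsics, pixels), "origin" and "rotation" of the camera in the world. Camera axes: x right, y up, looking along -z (the intrinsics and any distortion apply to the point x, -y, -z); pixel columns grow to the right and rows downward; lengths in m; the calibration is good to about 2 mm. A picture is of the moment at which its call begins. There is no depth.
- ctrl.sign_off(): hands the job in; it is judged then, once.
The state is a dict: "time_s": time; "qpos": joint angles; "joint_vel": joint speeds; "tau": joint torques, N m; "position": TCP position; "tcp_rot": TCP orientation; "contact_force": force on the tool from outside, world axes, zero at the start; "wrist_torque": the same for the moment, N m; "grip_width": finger opening in m; "finger_force": force on a finger pad.
Only numpy, scipy, OpenCV 4.12 (cv2) and the standard library are available. Lean on these libraries where they do the work, as an engineer would, in place of code of your own. Each camera call takes 0.05 s, during which the arm holds its last target. There are 200 camera calls.

## Working session

There is one attempt and no reset: what is moved stays moved. The work goes in short steps, Python scripts to look and compute and a tool call to move; the robot and the scene stay as the last step left them, time stands still between calls to the robot, and variables do not carry over. Pictures are saved under pics/ and viewed, at most 10 in all, crops included, and the job is handed in when it is done.

Besides the shell and the picture viewer there is one more tool, called after ">>>" by a JSON object that holds its "method" and its "body". jog_arm: Moves the arm, as the interface text tells. Its arguments: {"type":"object","properties":{"increments":{"type":"array"},"grip_force":{"type":"number"}},"required":["increments"]}

```bash
mkdir -p pics; ls; cat > h.py <<'E'
import numpy as np,cv2
from station import ctrl
def shot(n):
    c=ctrl.camera(n); return c
def ray(c,u,v):
    K=np.array(c["camera_matrix"]); d=np.linalg.inv(K)@[u,v,1.]; d=np.array([d[0],-d[1],-d[2]])
    return np.array(c["origin"]),np.array(c["rotation"])@d
def onz(c,u,v,z):
    o,d=ray(c,u,v); return o+d*(z-o[2])/d[2]
def proj(c,p):
    q=np.array(c["rotation"]).T@(np.array(p)-c["origin"]); q=np.array(c["camera_matrix"])@[q[0],-q[1],-q[2]]; return q[:2]/q[2]
def tri(c1,p1,c2,p2):
    o1,d1=ray(c1,*p1);o2,d2=ray(c2,*p2)
    t=np.linalg.lstsq(np.c_[d1,-d2],o2-o1,rcond=None)[0]
    a,b=o1+d1*t[0],o2+d2*t[1]; return (a+b)/2,np.linalg.norm(a-b)
E
python3 - <<'E'
from h import *
for n in("top","side"):
    c=shot(n); print(n,{k:np.round(v,3).tolist() for k,v in c.items() if k!="color"}, c.keys())
    cv2.imwrite(f"pics/{n}0.png",cv2.resize(c["color"][:,:,::-1],(800,600),interpolation=cv2.INTER_CUBIC))
    np.save(n+"0.npy",c["color"])
s=ctrl.get_state();print(s)
E
```

```text
pics
top {'camera_matrix': [[477.983, 0.0, 270.315], [0.0, 477.983, 206.188], [0.0, 0.0, 1.0]], 'origin': [0.507, 0.066, 1.23], 'rotation': [0.016, -0.028, -0.698, 0.715]} dict_keys(['color', 'camera_matrix', 'origin', 'rotation'])
side {'camera_matrix': [[415.226, 0.0, 285.966], [0.0, 415.226, 214.026], [0.0, 0.0, 1.0]], 'origin': [0.243, -0.595, 0.951], 'rotation': [0.337, -0.091, -0.234, 0.907]} dict_keys(['color', 'camera_matrix', 'origin', 'rotation'])
{'time_s': 0.1, 'qpos': array([ 9.80614462e-01,  3.13399526e-01,  1.49833334e+00, -6.36408337e-06,
        1.33099737e+00, -2.23371679e-01]), 'joint_vel': array([ 0.00116695, -0.00114532, -0.00033523,  0.00018879,  0.00050515,
        0.00135259]), 'tau': array([ 7.50841009e-04, -4.02818263e+01, -2.52641612e+01,  6.94125588e-02,
        3.42893950e-02, -8.04730098e-05]), 'position': array([0.18816456, 0.48989591, 0.23822595]), 'tcp_rot': array([ 1.82377833e-01,  9.83228357e-01, -5.23601151e-04, -2.22204549e-04]), 'contact_force': array([-0.63938532,  0.02145171,  0.07639287]), 'wrist_torque': array([0.0094013 , 0.00777998, 0.05301833]), 'finger_force': 0.0, 'grip_width': 0.08820186118826016}
```

View pics/top0.png

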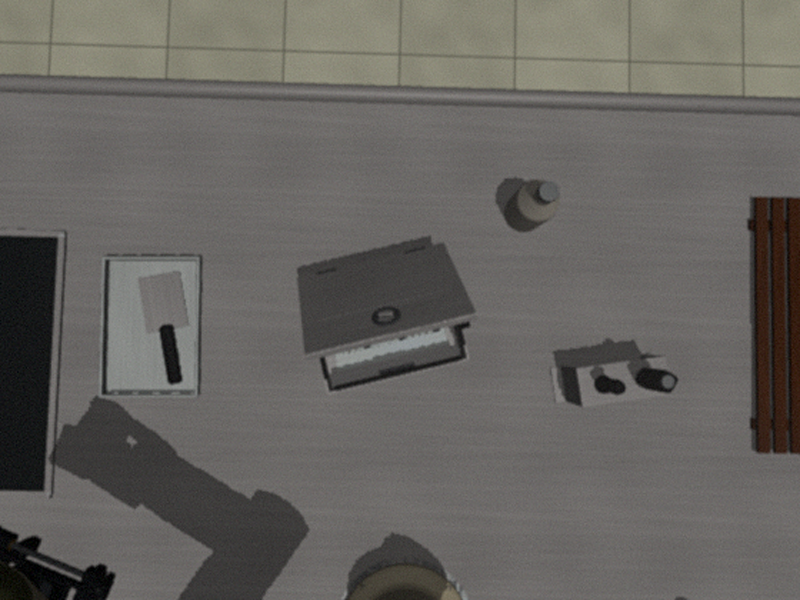

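View pics/side0.png

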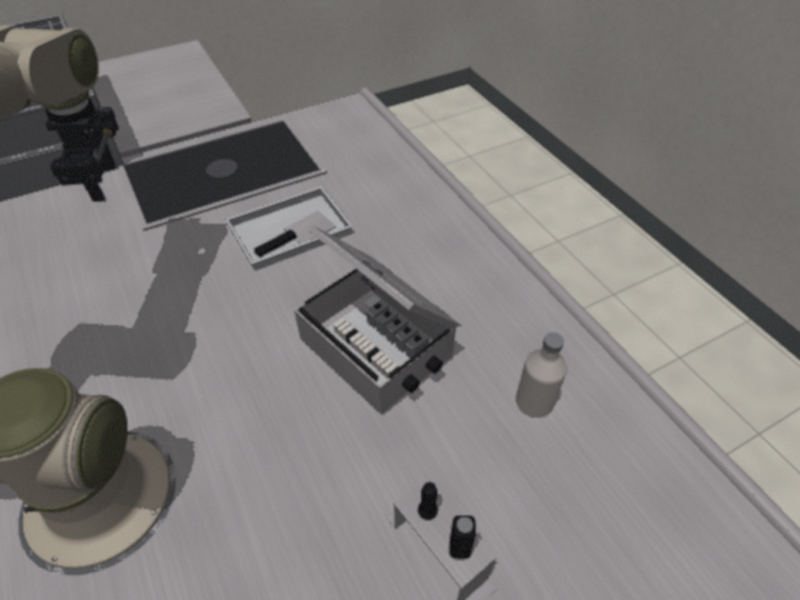

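The top view shows the open box (cover front edge from (305,354) to (474,315), lock at (386,316)) and the rack. The rack's square handle is at (657,380) and the round one at (607,384). In the side view the square handle top is near (463,522), and the cover stands partly open. I'll zoom in with a pixel grid.

```bash
python3 - <<'E'
s=open('h.py').read()
s=s.replace('    c=ctrl.camera(n); return c','    c=ctrl.camera(n); c["rotation"]=R.from_quat(c["rotation"]).as_matrix() if np.size(c["rotation"])==4 else c["rotation"]; return c').replace('import numpy','from scipy.spatial.transform import Rotation as R\nimport numpy',1)
s+='''
def crop(c,u0,v0,w,h,k):
    i=cv2.resize(c["color"][v0:v0+h,u0:u0+w,::-1],(w*k,h*k),interpolation=cv2.INTER_CUBIC); i=cv2.convertScaleAbs(i,alpha=1.6,beta=10)
    for u in range(-(-u0//10)*10,u0+w,10):
        cv2.line(i,((u-u0)*k,0),((u-u0)*k,5 if u%50 else 14),(0,255,255),1)
        if u%20==0: cv2.putText(i,str(u),((u-u0)*k+2,14),0,.35,(0,255,255),1)
    for v in range(-(-v0//10)*10,v0+h,10):
        cv2.line(i,(0,(v-v0)*k),(5,(v-v0)*k),(0,255,255),1); cv2.putText(i,str(v),(6,(v-v0)*k+4),0,.35,(0,255,255),1)
    return i
'''
open('h.py','w').write(s)
E
python3 - <<'E'
from h import *
t=shot("top");s=shot("side")
a=np.hstack([crop(t,200,160,140,120,3),crop(t,380,230,126,120,3)][:2])
b=np.hstack([crop(s,200,165,140,78*1,3)[:234],crop(s,265,330,126,78,3)])
m=np.vstack([a,b]);print(m.shape)
cv2.imwrite("pics/m.png",m)
E
```

```text
(594, 798, 3)
```

View pics/m.png

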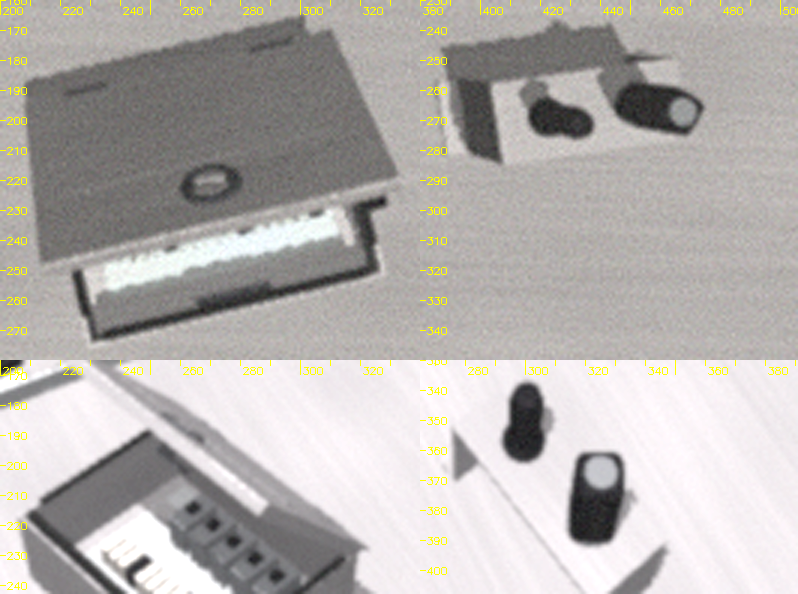

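```bash
python3 - <<'E'
from h import *
t=shot("top");s=shot("side")
A=onz(t,231,273.3,.1);B=onz(t,326.7,250.7,.1)
print("rim",A,B,np.linalg.norm(A-B))
ey=(A-B)/np.linalg.norm(A-B);ex=np.array([ey[1],-ey[0],0]);yaw=np.arctan2(ex[1],ex[0])
O=(A+B)/2+ex*.095;O[2]=0;print("box",O,"yaw",yaw)
# side check: project box rim corners
for dx,dy in((-1,1),(-1,-1),(1,-1),(1,1)):
    P=O+ex*.095*dx+ey*.12*dy+[0,0,.1];print(proj(t,P),proj(s,P))
H=O+ex*.098+[0,0,.102]
def cov(th,r,y,up): return H-ex*(r*np.cos(th)-up*-np.sin(th)*-1*-1)*1+0*ex+ey*y+np.array([0,0,r*np.sin(th)+up*np.cos(th)]) if 0 else H+ex*(-r*np.cos(th)+up*np.sin(th))+ey*y+np.array([0,0,r*np.sin(th)+up*np.cos(th)])
obs=[((.16,0,.008),(270.3,220.7)),((.201,.125,.005),(214,247.7)),((.201,-.125,.005),(333,219))]
for th in np.arange(.3,1.2,.05):
    print(round(th,2),[np.round(proj(t,cov(th,*p))-o,1).tolist() for p,o in obs])
print("driver top",onz(t,467.7,266.7,.19),tri(t,(467.7,266.7),s,(325.3,367)))
print("cross",tri(t,(432.3,270.7),s,(300,344)))
print("table->rack corners", [onz(t,407.3,284.3,.1),onz(t,380+280/3,250,.1)])
E
```

```text
rim [0.41877909 0.13591803 0.1       ] [ 0.47677561 -0.08802353  0.1       ] 0.231329676854937
box [0.53974328 0.04776465 0.        ] yaw 0.2534130107656788
[229.19465112 273.72634153] [207.15412648 216.1082614 ]
[328.48160309 250.27926615] [266.69727418 270.99115055]
[309.77610707 172.3459788 ] [320.51744319 229.05858858]
[211.32035617 195.04505114] [260.22449786 182.03858503]
0.3 [[5.3, 24.0], [10.7, 27.8], [1.5, 30.5]]
0.35 [[5.1, 22.8], [10.0, 26.6], [1.8, 29.1]]
0.4 [[4.8, 21.4], [9.3, 25.2], [2.1, 27.5]]
0.45 [[4.5, 19.8], [8.5, 23.5], [2.2, 25.6]]
0.5 [[4.2, 18.0], [7.6, 21.6], [2.3, 23.5]]
0.55 [[3.8, 16.1], [6.7, 19.4], [2.4, 21.1]]
0.6 [[3.4, 14.0], [5.8, 17.0], [2.3, 18.5]]
0.65 [[2.9, 11.7], [4.8, 14.4], [2.2, 15.7]]
0.7 [[2.4, 9.2], [3.8, 11.5], [2.1, 12.7]]
0.75 [[1.9, 6.6], [2.7, 8.4], [1.8, 9.4]]
0.8 [[1.3, 3.8], [1.6, 5.1], [1.5, 5.9]]
0.85 [[0.7, 0.9], [0.5, 1.6], [1.1, 2.3]]
0.9 [[0.0, -2.1], [-0.7, -2.1], [0.7, -1.6]]
0.95 [[-0.6, -5.3], [-1.9, -6.1], [0.2, -5.7]]
1.0 [[-1.4, -8.6], [-3.1, -10.2], [-0.4, -9.9]]
1.05 [[-2.1, -12.0], [-4.3, -14.5], [-1.1, -14.3]]
1.1 [[-2.9, -15.6], [-5.6, -18.9], [-1.8, -18.8]]
1.15 [[-3.7, -19.2], [-6.9, -23.5], [-2.6, -23.5]]
driver top [ 0.45160551 -0.3841054   0.19      ] (array([ 0.45140981, -0.3832501 ,  0.19163306]), np.float64(0.0006318976298540097))
cross (array([ 0.43922965, -0.31435063,  0.16749728]), np.float64(0.0012121482888792466))
table->rack corners [array([ 0.40234076, -0.27960183,  0.1       ]), array([ 0.48653078, -0.4366134 ,  0.1       ])]
```

```bash
cat >> h.py <<'E'
def to(x,y,z,ydir=None):
    """shift in tool axes and twist to bring TCP to x,y,z with tool y along ydir (deg, mod 180)"""
    s=ctrl.get_state(); M=R.from_quat(s["tcp_rot"]).as_matrix(); d=M.T@(np.array([x,y,z])-s["position"])
    cur=np.degrees(np.arctan2(M[1,1],M[0,1])); tw=0
    if ydir is not None: tw=(cur-ydir+90)%180-90
    print("shift",np.round(d,4),"twist",round(np.radians(tw),3),"ydir",round(cur,1),"rows",np.linalg.norm(d)/.0625,abs(tw)/10.7,"q",np.round(s["qpos"],2))
E
python3 - <<'E'
from h import *
t=shot("top");s=shot("side")
to(.528,.045,.31,104.5)
a=crop(t,436,250,40,36,10);b=crop(s,310,352,40,50,10)
m=np.zeros((500,800,3),np.uint8);m[:360,:400]=a;m[:,400:]=b;cv2.imwrite("pics/d.png",m)
E
```

```text
shift [-0.4767 -0.2936 -0.0713] twist -0.62 ydir 69.0 rows 9.030875652196466 3.3190882374271666 q [ 0.98  0.31  1.5  -0.    1.33 -0.22]
```

View pics/d.png

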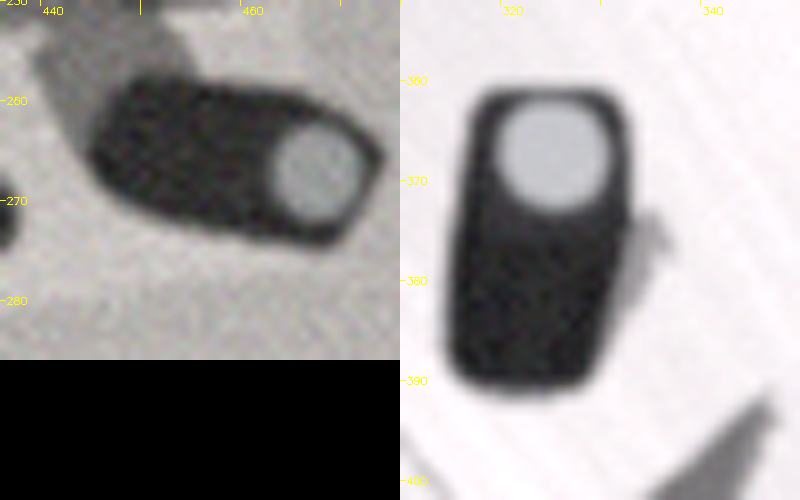

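The enlarged views give the square handle's top: corners near (474,265.5), (469,274.5) and (465,259) in the top view. In the side view its far edge is horizontal at row 361. I'll start moving: first above the cover with the fingers shut.

>>> {"method": "jog_arm", "body": {"increments": [[-0.03,-0.02,-0.06,-0.15,0],[-0.07,-0.043,-0.071,-0.3,0],[-0.12,-0.074,-0.071,-0.45,0],[-0.17,-0.105,-0.071,-0.62,0],[-0.22,-0.136,-0.071,-0.62,0],[-0.27,-0.166,-0.071,-0.62,0],[-0.32,-0.197,-0.071,-0.62,0],[-0.37,-0.228,-0.071,-0.62,0],[-0.42,-0.259,-0.071,-0.62,0],[-0.477,-0.294,-0.071,-0.62,0]], "grip_force": 20}}

```text
time_s: 1.65
position: [0.5264, 0.0464, 0.3099]
tcp_rot: [-0.126, 0.992, 0.0, 0.0]
contact_force: [0.1, 0.4, 1.5]
grip_width: 0.0003
finger_force: 0.0
```

```bash
python3 - <<'E'
from h import *
t=shot("top");s=shot("side")
to(.528,.045,.31,104.5);to(.528,.045,.115,104.5)
def ang(c,p,q,z=.19):
    d=onz(c,*q,z)-onz(c,*p,z);return np.degrees(np.arctan2(d[1],d[0])),np.linalg.norm(d)
print(ang(t,(474.3,265.5),(469,274.5)),ang(t,(465.5,259),(474.3,265.5)),ang(s,(319,361),(329,361)))
E
```

```text
shift [-0.0007  0.0011 -0.0015] twist -0.005 ydir 104.2 rows 0.03154191553098654 0.027010605363884777 q [-0.14  0.28  1.36 -0.    1.5  -1.96]
shift [-0.001   0.0011  0.1935] twist -0.005 ydir 104.2 rows 3.0961871462119634 0.027010605363884777 q [-0.14  0.28  1.36 -0.    1.5  -1.96]
(np.float64(149.37906974040186), np.float64(0.02294298165780281)) (np.float64(-125.3052991874951), np.float64(0.023631084095767103)) (np.float64(-28.913862540067438), np.float64(0.018587624610099353))
```

>>> {"method": "jog_arm", "body": {"increments": [[0,0,0.04,0,0],[0,0,0.06,0,0],[0,0,0.08,0,0],[0,0,0.1,0,0],[0,0,0.12,0,0],[0,0,0.14,0,0],[0,0,0.16,0,0],[0,0,0.175,0,0],[0,0,0.187,0,0],[0,0,0.195,0,0]]}}

```text
time_s: 3.0
position: [0.5254, 0.0482, 0.1143]
tcp_rot: [-0.126, 0.992, 0.0, -0.0]
contact_force: [-0.1, -0.5, 0.6]
grip_width: 0.0003
finger_force: 0.5
```

>>> {"method": "jog_arm", "body": {"increments": [[0,0,0.003,0,0],[0,0,0.005,0,0],[0,0,0.006,0,0],[0,0,0.006,0,0]]}}

```text
time_s: 3.5
position: [0.5252, 0.0481, 0.1096]
tcp_rot: [-0.126, 0.992, -0.0, -0.0]
contact_force: [-6.0, 0.2, 9.7]
grip_width: 0.0004
finger_force: 4.4
```

```bash
python3 - <<'E'
from h import *
t=shot("top");s=shot("side");print(ctrl.get_state()["contact_force"])
cv2.imwrite("pics/c.png",np.hstack([crop(t,200,160,130,120,3),crop(s,200,155,130,120,3)]))
E
```

```text
[-5.95509411 -0.12216274  8.60678883]
```

View pics/c.png

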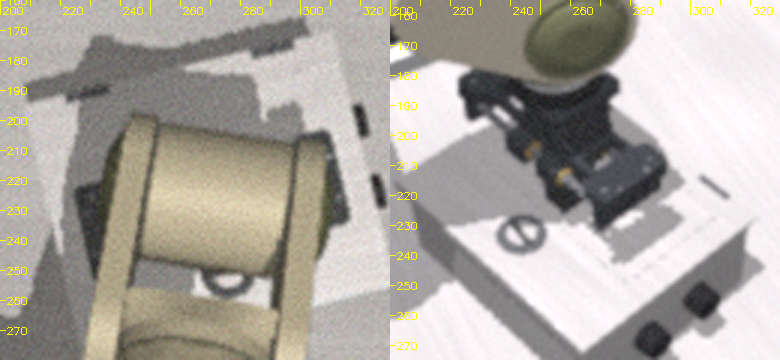

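The cover is down on its gasket: the top view shows it level with the rim, and the lock ring is at side pixel (244,233). Next I'll fetch the driver.

>>> {"method": "jog_arm", "body": {"increments": [[0,0,-0.06,0,0],[0,0,-0.12,0,0.06],[0,0,-0.15,0,0.06]]}}

```text
time_s: 3.98
position: [0.5261, 0.048, 0.2623]
tcp_rot: [-0.126, 0.992, -0.001, 0.003]
contact_force: [0.2, 0.9, -0.9]
grip_width: 0.0181
finger_force: 0.0
```

```bash
python3 - <<'E'
from h import *
to(.4515,-.3835,.25,-30)
t=shot("top");s=shot("side")
cv2.imwrite("pics/x.png",np.hstack([crop(t,200,160,130,120,3),crop(s,200,155,130,120,3)]))
# lock: dark ring in side view
g=cv2.cvtColor(s["color"],cv2.COLOR_RGB2GRAY)[222:246,232:258]
m=(g<120).astype(np.uint8);n,l,st,ce=cv2.connectedComponentsWithStats(m);print(st,ce)
k=st[1:,4].argmax()+1;u,v=ce[k]+[232,222];x,y,w,h=st[k,:4]
print("lock",onz(s,x+232+(w-1)/2,y+222+(h-1)/2,.114))
E
```

```text
shift [ 0.1804 -0.3991  0.0122] twist -0.794 ydir 104.5 rows 7.009790981409144 4.251505742618933 q [-0.13  0.3   1.45  0.    1.38 -1.95]
[[  0   0  26  24 466]
 [  0   0   2   1   2]
 [ 13   0   5   1   5]
 [  3   4  17  13 143]
 [  0  21   4   3   8]] [[13.06866953 11.87124464]
 [ 0.5         0.        ]
 [15.          0.        ]
 [11.36363636 10.24475524]
 [ 1.125      22.375     ]]
lock [0.47509415 0.03385    0.114     ]
```

>>> {"method": "jog_arm", "body": {"increments": [[0.02,-0.05,0.0,0.18,0.065],[0.045,-0.1,0.0,0.36,0.065],[0.07,-0.15,0.0,0.54,0.065],[0.09,-0.2,0.0,0.72,0.065],[0.115,-0.25,0.0,0.9,0.065],[0.135,-0.3,0.0,1.08,0.065],[0.16,-0.35,0.0,1.26,0.065],[0.18,-0.399,0.0,1.44,0.065],[0.18,-0.399,0.0,1.62,0.065],[0.18,-0.399,0.0,1.8,0.065]]}}

```text
time_s: 5.32
position: [0.4507, -0.3838, 0.2569]
tcp_rot: [0.701, 0.713, 0.0, -0.001]
contact_force: [-0.3, 0.2, 0.1]
grip_width: 0.065
finger_force: 0.0
```

>>> {"method": "jog_arm", "body": {"increments": [[0,0,0,0.18,0.065],[0,0,0,0.36,0.065],[0,0,0,0.54,0.065],[0,0,0,0.547,0.065]]}}

```text
time_s: 5.82
position: [0.451, -0.3832, 0.2576]
tcp_rot: [0.866, 0.501, -0.0, -0.001]
contact_force: [0.3, 0.5, 0.1]
grip_width: 0.0652
finger_force: 0.0
```

```bash
python3 - <<'E'
from h import *
to(.4515,-.3835,.136,-30)
t=shot("top")
cv2.imwrite("pics/l.png",np.hstack([crop(t,200,160,140,120,5)]))
E
```

```text
shift [-1.000e-04  7.000e-04  1.216e-01] twist 0.002 ydir -29.9 rows 1.9450408744528722 0.009709527906974469 q [-0.9   0.45  1.25  0.    1.44 -0.38]
```

View pics/l.png

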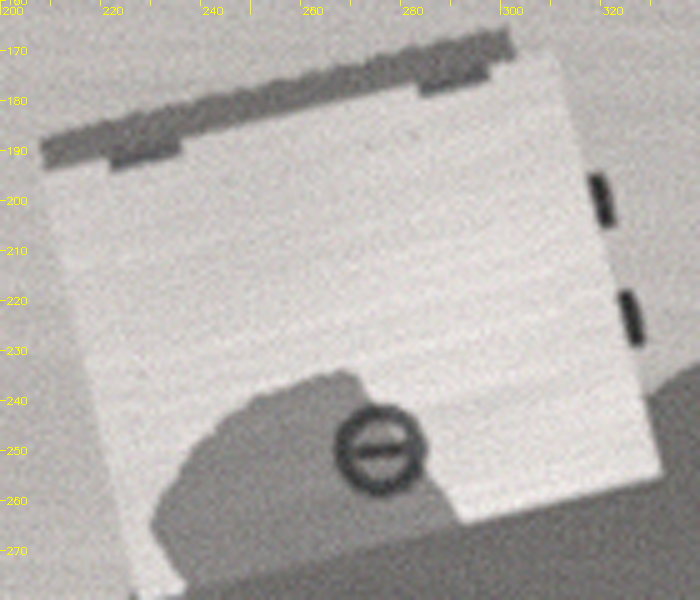

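Cover shut. In the top view the lock is at (276.2,250.2), with its slot rotated slightly clockwise from the hinge line. Now the grasp.

>>> {"method": "jog_arm", "body": {"increments": [[0,0.001,0.05,0,0.065],[0,0.001,0.09,0,0.065],[0,0.001,0.115,0,0.065],[0,0.001,0.1215,0,0.065],[0,0.001,0.1215,0,0.02],[0,0.001,0.1215,0,0.02],[0,0.001,0.1215,0,0.02],[0,0.001,0.1215,0,0.02]], "grip_force": 55}}

```text
time_s: 6.88
position: [0.4521, -0.3839, 0.1377]
tcp_rot: [0.866, 0.5, 0.0, 0.0]
contact_force: [-0.5, 0.6, 2.9]
grip_width: 0.0295
finger_force: 55.0
```

```bash
python3 - <<'E'
from h import *
t=shot("top");to(.4515,-.3835,.30)
g=cv2.cvtColor(t["color"],cv2.COLOR_RGB2GRAY)
w=cv2.resize(g[235:266,260:292],None,fx=8,fy=8,interpolation=cv2.INTER_CUBIC)
m=(w<75).astype(np.uint8);n,l,st,ce=cv2.connectedComponentsWithStats(m)
for i in range(1,n):
    if st[i,4]<300: continue
    ys,xs=np.where(l==i);r=cv2.minAreaRect(np.c_[xs,ys].astype(np.float32));c=cv2.minEnclosingCircle(np.c_[xs,ys].astype(np.float32))
    px=(np.array(r[0])+.5)/8-.5+[260,235]
    q=cv2.PCACompute2(np.c_[xs,ys].astype(np.float32),None)[1][0]
    a=onz(t,*px,.113);b=onz(t,*(px+q),.113);d=b-a
    print(st[i],px,a,np.array(r[1])/8,"dir",np.degrees(np.arctan2(d[1],d[0])))
def L(p,q):
    d=onz(t,*q,.107)-onz(t,*p,.107);return np.degrees(np.arctan2(d[1],d[0])),np.linalg.norm(d)
P=lambda x,y:(200+x/5,160+y/5)
print(L(P(662,475),P(465,523)),L(P(555,55),P(662,475)),L(P(45,190),P(130,590)))
E
```

```text
shift [ 0.     -0.0006 -0.1623] twist 0.0 ydir -30.0 rows 2.5975209069669534 0.0 q [-0.9   0.55  1.42 -0.    1.17 -0.38]
[   50    42   160   164 17917] [275.75 250.  ] [0.47598294 0.03263733 0.113     ] [20.375 19.875] dir -103.59080458290633
(np.float64(104.90129683554814), np.float64(0.09516654456981387)) (np.float64(-164.69557994818607), np.float64(0.2041243257856069)) (np.float64(-166.25644892811), np.float64(0.1912036603392283))
```

>>> {"method": "jog_arm", "body": {"increments": [[0,0,-0.03,0,0.02],[0,0,-0.07,0,0.02],[0,0,-0.12,0,0.02],[0,0,-0.162,0,0.02],[0,0,-0.162,0,0.02]]}}

```text
time_s: 7.55
position: [0.4525, -0.3844, 0.3022]
tcp_rot: [0.866, 0.5, 0.0, 0.003]
contact_force: [-0.1, -0.0, -2.4]
grip_width: 0.0297
finger_force: 55.0
```

```bash
python3 - <<'E'
from h import *
t=shot("top");s=shot("side")
to(.476,.033,.28)
p=ctrl.get_state()["position"];tip=p-[0,0,.121]
us=proj(s,tip);print("tip px side",us,"top",proj(t,tip))
u,v=us.astype(int)
i=crop(s,u-40,max(0,v-50),80,75,8)[:,:,:]
w=crop(t,258,232,36,36,4)
i[-144:,-144:]=w
cv2.imwrite("pics/b.png",i)
g=cv2.cvtColor(t["color"],cv2.COLOR_RGB2GRAY);w=cv2.resize(g[240:260,266:286],None,fx=8,fy=8,interpolation=cv2.INTER_CUBIC)
Y,X=np.mgrid[:160,:160];m=((w<110)&(np.hypot(X-80,Y-84)<50)).astype(np.uint8)
n,l,st,ce=cv2.connectedComponentsWithStats(m);k=st[1:,4].argmax()+1;ys,xs=np.where(l==k);r=cv2.minAreaRect(np.c_[xs,ys].astype(np.float32));print(st[k],r)
c=ce[k]/8-.44+[266,240];q=cv2.PCACompute2(np.c_[xs,ys].astype(np.float32),None)[1][0];a=onz(t,*c,.114);d=onz(t,*(c+q),.114)-a
print("slot",a,np.degrees(np.arctan2(d[1],d[0])),c)
E
```

```text
shift [ 0.373  -0.1871  0.0186] twist 0.0 ydir -30.0 rows 6.683220313206536 0.0 q [-0.9   0.44  1.17 -0.    1.54 -0.38]
tip px side [325.14453389 369.94807385] top [464.97542595 266.22068065]
[  31   35   99   99 7172] ((80.0, 84.0), (98.0, 98.0), 90.0)
slot [0.47502958 0.03349685 0.114     ] -114.75628067158607 [275.38377649 250.41488706]
```

View pics/b.png

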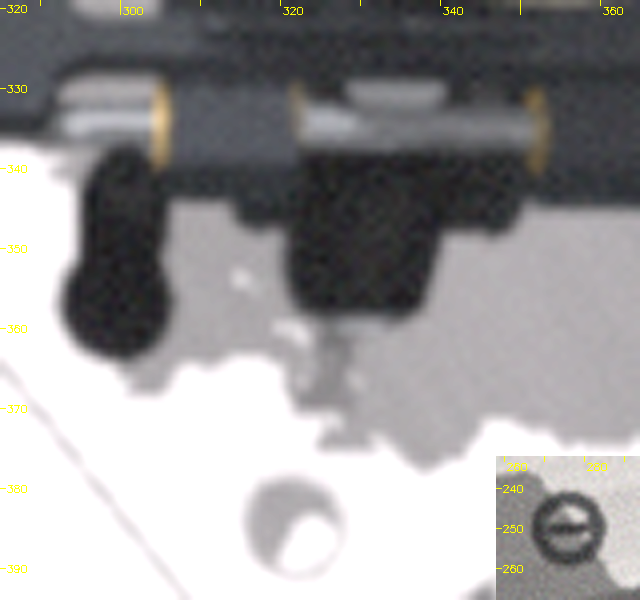

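```bash
python3 - <<'E'
from h import *
s=shot("side");p=ctrl.get_state()["position"];tip=p-[0,0,.121]
for a in(60,150):
    e=np.array([np.cos(np.radians(a)),np.sin(np.radians(a)),0])*.007
    print(a,[proj(s,tip+k*e+[0,0,z]).round(1).tolist() for z in(0,.016) for k in(-1,1)])
print(proj(s,tip+[0,0,.085]))
i=s["color"][354:382,312:340].astype(float);g=cv2.resize(i.astype(np.uint8),None,fx=20,fy=20,interpolation=cv2.INTER_CUBIC)
g=cv2.createCLAHE(4,(2,2)).apply(cv2.cvtColor(g,cv2.COLOR_RGB2GRAY));cv2.imwrite("pics/b2.png",g)
E
```

```text
60 [[325.2, 373.8], [324.9, 366.3], [325.9, 370.6], [325.6, 363.0]]
150 [[328.8, 370.1], [321.3, 370.0], [329.6, 366.9], [321.9, 366.7]]
[329.00287638 351.65239624]
```

View pics/b2.png

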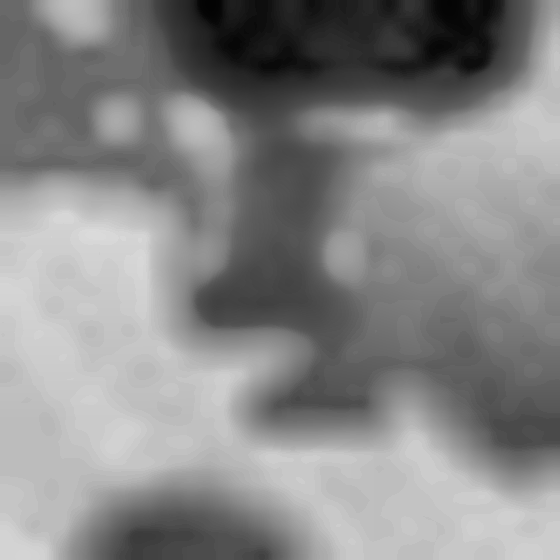

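>>> {"method": "jog_arm", "body": {"increments": [[0.0,0.0,-0.03,0,0.02],[0.05,-0.022,-0.03,-0.18,0.02],[0.1,-0.047,-0.03,-0.36,0.02],[0.15,-0.072,-0.03,-0.54,0.02],[0.2,-0.097,-0.03,-0.72,0.02],[0.25,-0.122,-0.03,-0.9,0.02],[0.3,-0.15,-0.03,-1.08,0.02],[0.35,-0.175,-0.02,-1.26,0.02],[0.373,-0.187,0.0,-1.44,0.02],[0.373,-0.187,0.018,-1.62,0.02]]}}

```text
time_s: 8.95
position: [0.4756, 0.0346, 0.2791]
tcp_rot: [0.23, 0.973, 0.0, -0.001]
contact_force: [0.1, -0.2, -0.8]
grip_width: 0.0299
finger_force: 55.0
```

>>> {"method": "jog_arm", "body": {"increments": [[0,0,0,-0.18,0.02],[0,0,0,-0.36,0.02],[0,0,0,-0.54,0.02],[0,0,0,-0.56,0.02]]}}

```text
time_s: 9.45
position: [0.4759, 0.0328, 0.28]
tcp_rot: [-0.043, 0.999, 0.0, -0.001]
contact_force: [-0.2, 0.5, -0.9]
grip_width: 0.0299
finger_force: 55.0
```

```bash
python3 - <<'E'
from h import *
t=shot("top");s=shot("side")
to(.476,.033,.28,95)
tip=ctrl.get_state()["position"]-[0,0,.121]
print("tip side",proj(s,tip),"top",proj(t,tip),"lock side",proj(s,[.476,.033,.116]),proj(t,[.476,.033,.116]))
for a in(5,95):
    e=np.array([np.cos(np.radians(a)),np.sin(np.radians(a)),0])*.007
    print(a,[proj(s,tip+k*e).round(1).tolist() for k in(-1,1)])
w=crop(s,215,175,70,72,8);cv2.imwrite("pics/n.png",w)
E
```

```text
shift [0.     0.0003 0.0005] twist -0.004 ydir 94.8 rows 0.008315527678795379 0.021626923356860724 q [-0.18  0.18  1.56  0.    1.4  -1.83]
tip side [242.25822239 220.78874297] top [276.30544165 250.56046594] lock side [243.40792332 231.61015519] [275.63164548 250.02570421]
5 [[239.8, 222.0], [244.7, 219.6]]
95 [[243.7, 222.6], [240.8, 219.0]]
```

View pics/n.png

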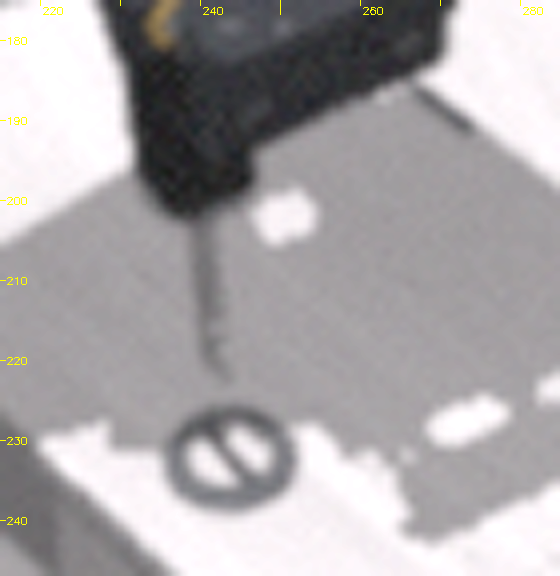

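The blade lies along the tool's y. Its tip sits just above the lock ring, which is centred at side pixel (244,232), and the slot points about 96°. Now I'll lower it.

>>> {"method": "jog_arm", "body": {"increments": [[0,-0.002,0.02,-0.02,0.02],[0,-0.002,0.035,-0.02,0.02],[0,-0.002,0.04,-0.02,0.02],[0,-0.002,0.043,-0.02,0.02],[0,-0.002,0.045,-0.02,0.02],[0,-0.002,0.047,-0.02,0.02],[0,-0.002,0.049,-0.02,0.02]]}}

```text
time_s: 10.42
position: [0.4766, 0.0307, 0.2323]
tcp_rot: [-0.053, 0.999, -0.0, 0.0]
contact_force: [-0.4, 0.2, -2.2]
grip_width: 0.0296
finger_force: 55.0
```

```bash
python3 - <<'E'
from h import *
to(.476,.031,.23,96);print(ctrl.get_state()["contact_force"],ctrl.get_state()["wrist_torque"],ctrl.get_state()["position"])
E
```

```text
shift [0.0005 0.0003 0.0023] twist 0.001 ydir 96.1 rows 0.03781011720085657 0.007320278303335627 q [-0.18  0.21  1.64 -0.    1.28 -1.86]
[-0.39015129  0.19077125 -2.19455722] [ 0.04388491  0.04705615 -0.02267682] [0.4765554  0.03072941 0.23228094]
```

>>> {"method": "jog_arm", "body": {"increments": [[0,0,0.001,0,0.02],[0,0,0.002,0,0.02],[0,0,0.003,0,0.02],[0,0,0.004,0,0.02],[0,0,0.004,0,0.02]], "grip_force": 60}}

```text
time_s: 11.05
position: [0.4766, 0.0307, 0.2285]
tcp_rot: [-0.053, 0.999, -0.0, 0.0]
contact_force: [-0.4, 0.0, 4.5]
grip_width: 0.0295
finger_force: 60.0
```

>>> {"method": "jog_arm", "body": {"increments": [[0,0,0.001,0,0.02],[0,0,0.002,0,0.02],[0,0,0.003,0,0.02],[0,0,0.004,0,0.02],[0,0,0.005,0,0.02],[0,0,0.005,0,0.02]]}}

```text
time_s: 11.8
position: [0.4767, 0.0307, 0.2243]
tcp_rot: [-0.053, 0.999, -0.0, 0.001]
contact_force: [-2.8, -1.0, 11.4]
grip_width: 0.0293
finger_force: 60.0
```

>>> {"method": "jog_arm", "body": {"increments": [[0,0,0.001,0,0.02],[0,0,0.0015,0,0.02],[0,0,0.0015,0,0.02]]}}

```text
time_s: 12.18
position: [0.477, 0.0307, 0.2239]
tcp_rot: [-0.053, 0.999, -0.0, 0.001]
contact_force: [-4.0, 1.4, 20.4]
grip_width: 0.0295
finger_force: 60.0
```

>>> {"method": "jog_arm", "body": {"increments": [[0,0,0,0.1,0.02],[0,0,0,0.2,0.02],[0,0,0,0.3,0.02],[0,0,0,0.4,0.02],[0,0,0,0.5,0.02],[0,0,0,0.6,0.02],[0,0,0,0.7,0.02],[0,0,0,0.7,0.02]]}}

```text
time_s: 13.18
position: [0.4768, 0.0304, 0.2239]
tcp_rot: [0.293, 0.956, -0.0, 0.001]
contact_force: [-5.7, -0.3, 20.6]
grip_width: 0.0295
finger_force: 60.0
```

```bash
python3 - <<'E'
from h import *
s=ctrl.get_state();print(s["contact_force"],s["wrist_torque"],s["position"])
E
```

```text
[-5.67568023 -0.28470318 20.61080748] [-0.35873242  1.66919656  0.09213383] [0.47679215 0.03035756 0.22391156]
```

>>> {"method": "jog_arm", "body": {"increments": [[0,0,0,0.1,0.02],[0,0,0,0.2,0.02],[0,0,0,0.3,0.02],[0,0,0,0.4,0.02],[0,0,0,0.5,0.02],[0,0,0,0.6,0.02],[0,0,0,0.7,0.02],[0,0,0,0.7,0.02]]}}

```text
time_s: 14.18
position: [0.476, 0.0309, 0.2238]
tcp_rot: [0.603, 0.798, -0.0, -0.0]
contact_force: [-9.3, 2.1, 23.8]
grip_width: 0.0298
finger_force: 60.1
```

```bash
python3 - <<'E'
from h import *
s=ctrl.get_state();print(s["contact_force"],s["wrist_torque"],s["position"]);to(.476,.031,.23,14.7)
E
```

```text
[-9.33730452  2.0587059  23.78363655] [0.40042523 2.73604779 0.03362901] [0.47599014 0.03093288 0.22381053]
shift [ 0.0001  0.     -0.0062] twist 0.02 ydir 15.8 rows 0.09903749297325273 0.10573623510177804 q [-0.18  0.22  1.66 -0.    1.26 -0.46]
```

>>> {"method": "jog_arm", "body": {"increments": [[0,0,0,0.05,0.02],[0,0,0,0.1,0.02],[0,0,0,0.15,0.02],[0,0,0,0.15,0.02]]}}

```text
time_s: 14.68
position: [0.4758, 0.0311, 0.2238]
tcp_rot: [0.661, 0.751, -0.0, -0.0]
contact_force: [-9.5, 2.4, 24.2]
grip_width: 0.0294
finger_force: 60.1
```

```bash
python3 - <<'E'
from h import *
s=ctrl.get_state();print(s["contact_force"],s["wrist_torque"],s["position"]);to(.476,.031,.23,14.7)
E
```

```text
[-9.53297305  2.39672036 24.18921625] [0.52826034 2.85887616 0.09437921] [0.47584099 0.03110507 0.22379756]
shift [-0.0001  0.0001 -0.0062] twist -0.13 ydir 7.3 rows 0.09928587214105375 0.6939550788565485 q [-0.18  0.22  1.66  0.    1.26 -0.31]
```

>>> {"method": "jog_arm", "body": {"increments": [[0,0,0,0.04,0.02],[0,0,0,0.08,0.02],[0,0,0,0.1,0.02],[0,0,0,0.1,0.02]]}}

```text
time_s: 15.18
position: [0.4758, 0.0312, 0.2238]
tcp_rot: [0.697, 0.717, -0.0, -0.0]
contact_force: [-10.5, 2.4, 24.2]
grip_width: 0.0294
finger_force: 60.1
```

```bash
python3 - <<'E'
from h import *
s=ctrl.get_state();print(s["contact_force"],s["wrist_torque"],s["position"]);to(.476,.031,.23,14.7)
E
```

```text
[-10.53258446   2.4226571   24.23527472] [0.64643776 2.93097755 0.06437593] [0.47577818 0.03119134 0.2238025 ]
shift [-0.0002  0.0002 -0.0062] twist -0.229 ydir 1.6 rows 0.09927068233930278 1.2279690889897068 q [-0.18  0.22  1.66  0.    1.26 -0.21]
```

>>> {"method": "jog_arm", "body": {"increments": [[0,0,0,0.03,0.02],[0,0,0,0.06,0.02],[0,0,0,0.08,0.02],[0,0,0,0.08,0.02]]}}

```text
time_s: 15.68
position: [0.4759, 0.0313, 0.2238]
tcp_rot: [0.725, 0.688, 0.0, -0.0]
contact_force: [-9.4, 3.3, 24.8]
grip_width: 0.0296
finger_force: 60.1
```

```bash
python3 - <<'E'
from h import *
s=ctrl.get_state();print(s["contact_force"],s["wrist_torque"],s["position"]);to(.476,.031,.23,14.7)
E
```

```text
[-9.35594796  3.25588612 24.79541034] [0.87253029 2.82084194 0.1475217 ] [0.47589823 0.031292   0.22378313]
shift [-0.0003  0.0001 -0.0062] twist -0.309 ydir -3.0 rows 0.09959295062429267 1.655355300057848 q [-0.18  0.22  1.66  0.    1.26 -0.13]
```

>>> {"method": "jog_arm", "body": {"increments": [[0,0,0,0.03,0.02],[0,0,0,0.06,0.02],[0,0,0,0.06,0.02]]}}

```text
time_s: 16.05
position: [0.4759, 0.0313, 0.2238]
tcp_rot: [0.746, 0.666, 0.0, -0.0]
contact_force: [-10.5, 3.6, 24.0]
grip_width: 0.0295
finger_force: 60.1
```

```bash
python3 - <<'E'
from h import *
s=ctrl.get_state();print(s["contact_force"],s["wrist_torque"],s["position"]);to(.476,.031,.23,14.7)
E
```

```text
[-10.51884978   3.58974258  24.00976109] [0.84040335 2.79713779 0.37318155] [0.4758748  0.03131873 0.22378162]
shift [-0.0003  0.0002 -0.0062] twist -0.369 ydir -6.4 rows 0.09964488036266873 1.9756127408428805 q [-0.18  0.22  1.66  0.    1.26 -0.07]
```

Torque jumped to 0.37 N m, so the end stop is reached. I'll ease back within the slot's play, then lift out.

>>> {"method": "jog_arm", "body": {"increments": [[0,0,0,-0.08,0.02],[0,0,0,-0.17,0.02],[0,0,-0.004,-0.17,0.02],[0,0,-0.01,-0.17,0.02],[0,0,-0.02,-0.17,0.02],[0,0,-0.04,-0.17,0.02],[0,0,-0.08,-0.17,0.02],[0,0,-0.11,-0.17,0.02]]}}

```text
time_s: 17.05
position: [0.4767, 0.0304, 0.3337]
tcp_rot: [0.687, 0.727, 0.0, 0.001]
contact_force: [0.2, 0.5, -1.0]
grip_width: 0.0296
finger_force: 60.0
```

```bash
python3 - <<'E'
from h import *
s=shot("side");t=shot("top")
to(.452,-.384,.33,-30)
tip=ctrl.get_state()["position"]-[0,0,.121];print("tip pred",proj(s,tip))
cv2.imwrite("pics/f.png",np.hstack([crop(s,205,165,70,85,7),]))
E
```

```text
shift [-0.4122 -0.0489  0.0054] twist 0.58 ydir 3.3 rows 6.642274264102409 3.1076726543331783 q [-0.18  0.15  1.45 -0.    1.53 -0.24]
tip pred [241.58384998 206.62128171]
```

View pics/f.png

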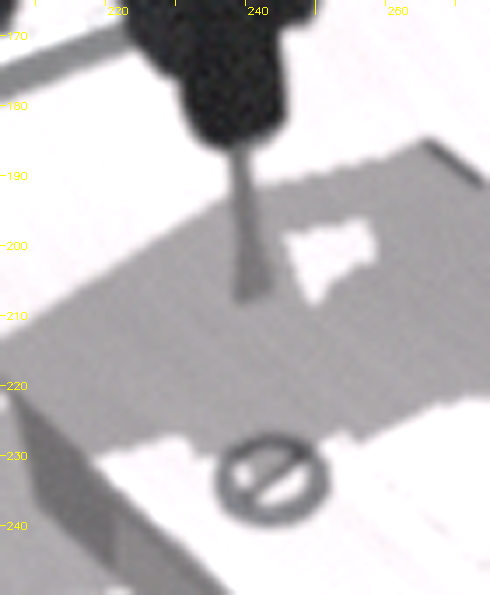

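The slot now lies front to back (about 16° in world against 14.7° expected). The ring has dropped about 1.4 px, to (244,233.6), so the cover is held down. I'll return the driver.

>>> {"method": "jog_arm", "body": {"increments": [[-0.06,-0.007,0.0,0.15,0.02],[-0.12,-0.014,0.0,0.3,0.02],[-0.18,-0.021,0.0,0.45,0.02],[-0.24,-0.028,0.0,0.58,0.02],[-0.3,-0.036,0.0,0.58,0.02],[-0.35,-0.042,0.0,0.58,0.02],[-0.39,-0.046,0.0,0.58,0.02],[-0.412,-0.049,0.0,0.58,0.02],[-0.412,-0.049,0.0,0.58,0.02],[-0.412,-0.049,0.0,0.58,0.02]]}}

```text
time_s: 18.4
position: [0.4512, -0.3825, 0.3313]
tcp_rot: [0.866, 0.5, -0.0, -0.0]
contact_force: [0.4, 1.0, -0.8]
grip_width: 0.0294
finger_force: 60.0
```

```bash
python3 - <<'E'
from h import *
s=shot("side")
to(.4521,-.3839,.138,-30)
p=ctrl.get_state()["position"];tip=p-[0,0,.121];print("pred side: tip, foot",proj(s,tip),proj(s,tip+[0,0,.085]))
print("hole px",proj(s,[.4521,-.3839,.1]))
L=[.4760,.0304,.3337-.121];print("lock-view pred tip, foot",proj(s,L),proj(s,np.array(L)+[0,0,.085]))
g=cv2.cvtColor(s["color"],cv2.COLOR_RGB2GRAY)
# hole: darker blob on white plate
w=g[370:402,305:345];m=((w<215)).astype(np.uint8);n,l,st,ce=cv2.connectedComponentsWithStats(m);print([(st[i].tolist(),(ce[i]+[305,370]).round(1).tolist()) for i in range(1,n) if st[i,4]>20])
# dark handle silhouette foot
u,v=proj(s,tip).astype(int)
print(g[v-24:v+6:2,u-10:u+12:1])
E
```

```text
shift [-0.0009  0.0015  0.1936] twist 0.002 ydir -29.9 rows 3.098236459887853 0.008295107445616488 q [-0.9   0.43  1.1   0.    1.61 -0.38]
pred side: tip, foot [325.9903311  362.63212849] [330.18291827 342.86203375]
hole px [322.26169796 384.26822749]
lock-view pred tip, foot [241.06665886 207.12244614] [238.26374472 181.69366851]
[([0, 0, 40, 32, 1280], [324.5, 385.5])]
[[ 67  46  39  47  51  44  29  20  19  20  18  20  22  18  16  21  23  28
   27  25  25  21]
 [100 101  99  98  98  74  43  19  22  17  22  15  15  20  18  28  23  27
   24  26  28  19]
 [103 103 103 105  95  79  51  25  13  20  24  22  23  20  25  27  25  23
   29  22  25  20]
 [102 103 104 104  97  79  46  19  19  15  14  24  20  15  18  25  26  26
   29  23  29  18]
 [103 103 103 103 101  89  55  29  19  22  21  21  12  21  24  20  21  20
   28  24  19  21]
 [104 102 102 102 104 100  82  51  27  23  21  21  16  20  22  21  21  22
   24  19  16  18]
 [101 104 104 102 102 104 101  92  80  68  53  59  70  75  75  73  72  68
   61  53  49  56]
 [102 102 101 104 104 105 104 102 103 101  87  73  73  81  89  94  97  98
   98  99 102 104]
 [103 102 103 104 105 105 105 105 103  96  82  72  71  73  83  96 105 105
  105 107 106 106]
 [102 102 104 102 106 132 144 136 125 105  90  86  85  81  92 100 107 105
  103 106 109 109]
 [107 106 106 107 109 124 138 148 140 111  92  89  87  94 114 116 107 108
  105 105 105 106]
 [158 156 157 158 157 149 129 118 105  92  87  87  85  86 112 117 107 106
  105 105 107 106]
 [161 160 161 159 161 159 138 104  89  87  88  88  87  87  91  99 105 106
  107 106 105 105]
 [161 162 161 161 162 160 155 143 135 134 118 103 101  99 101 104 103 105
  106 104 108 107]
 [161 161 162 163 160 162 160 162 161 162 156 138 115 106 106 105 102 102
  105 105 106 106]]
```

>>> {"method": "jog_arm", "body": {"increments": [[-0.001,0.0015,0.05,0,0.02],[-0.001,0.0015,0.09,0,0.02],[-0.001,0.0015,0.1,0,0.02],[-0.001,0.0015,0.11,0,0.02],[-0.001,0.0015,0.12,0,0.02],[-0.001,0.0015,0.13,0,0.02],[-0.001,0.0015,0.14,0,0.02]]}}

```text
time_s: 19.32
position: [0.4519, -0.3851, 0.1914]
tcp_rot: [0.866, 0.5, 0.0, 0.0]
contact_force: [-0.1, -0.4, -1.3]
grip_width: 0.0297
finger_force: 60.0
```

Blade is in the hole with no contact, so I'll go on down.

>>> {"method": "jog_arm", "body": {"increments": [[0,-0.001,0.015,0,0.02],[0,-0.001,0.03,0,0.02],[0,-0.001,0.042,0,0.02],[0,-0.001,0.048,0,0.02],[0,-0.001,0.051,0,0.02],[0,-0.001,0.0525,0,0.02],[0,-0.001,0.0525,0,0.02]]}}

```text
time_s: 20.2
position: [0.451, -0.3846, 0.1394]
tcp_rot: [0.866, 0.5, 0.0, 0.0]
contact_force: [-1.0, -0.7, -0.8]
grip_width: 0.0298
finger_force: 60.0
```

>>> {"method": "jog_arm", "body": {"increments": [[0,0,0.0005,0,0.02],[0,0,0.001,0,0.02],[0,0,0.0015,0,0.02],[0,0,0.0015,0,0.02]]}}

```text
time_s: 20.7
position: [0.451, -0.3845, 0.1377]
tcp_rot: [0.866, 0.5, -0.0, -0.0]
contact_force: [0.9, 0.5, -1.9]
grip_width: 0.0295
finger_force: 60.0
```

>>> {"method": "jog_arm", "body": {"increments": [[0,0,0.0005,0,0.02],[0,0,0.001,0,0.02],[0,0,0.0015,0,0.02],[0,0,0.0015,0,0.02]]}}

```text
time_s: 21.2
position: [0.451, -0.3845, 0.1376]
tcp_rot: [0.866, 0.5, -0.0, 0.0]
contact_force: [-3.5, 3.3, 9.9]
grip_width: 0.0298
finger_force: 60.0
```

Foot rests on the rack. I'll open and rise.

>>> {"method": "jog_arm", "body": {"increments": [[0,0,-0.0005,0,0.03],[0,0,-0.001,0,0.04],[0,0,-0.001,0,0.055],[0,0,-0.001,0,0.06],[0,0,-0.001,0,0.06],[0,0,-0.02,0,0.06],[0,0,-0.05,0,0.06],[0,0,-0.1,0,0.06],[0,0,-0.15,0,0.06],[0,0,-0.15,0,0.06]]}}

```text
time_s: 22.45
position: [0.4517, -0.3853, 0.2901]
tcp_rot: [0.866, 0.5, 0.001, 0.004]
contact_force: [0.2, -0.5, -0.2]
grip_width: 0.0598
finger_force: 0.0
```

>>> {"method": "jog_arm", "body": {"increments": [[-0.06,0,0,0,0.06],[-0.11,0,0,0,0.06],[-0.15,0,0,0,0.06],[-0.15,0,0,0,0.06]]}}

```text
time_s: 22.95
position: [0.3743, -0.5161, 0.2841]
tcp_rot: [0.867, 0.499, -0.0, -0.001]
contact_force: [0.9, 0.2, -0.2]
grip_width: 0.0598
finger_force: 0.0
```

```bash
python3 - <<'E'
from h import *
s=shot("side");t=shot("top");to(.4,0,.3)
a=np.hstack([crop(t,200,160,140,120,2),crop(t,380,230,126,120,2)])
b=np.hstack([crop(s,200,165,140,100,2),crop(s,265,320,126,100,2)])
cv2.imwrite("pics/z.png",np.vstack([a,b]))
g=cv2.cvtColor(s["color"],cv2.COLOR_RGB2GRAY)
m=(g<60).astype(np.uint8);m[:330]=0;n,l,st,ce=cv2.connectedComponentsWithStats(m);print([(st[i].tolist(),ce[i].round(1)) for i in range(1,n) if st[i,4]>60])
gt=cv2.cvtColor(t["color"],cv2.COLOR_RGB2GRAY);o=cv2.cvtColor(np.load("top0.npy"),cv2.COLOR_RGB2GRAY)
d=cv2.absdiff(gt,o)[120:300,20:520];cv2.imwrite("pics/diff.png",d)
o2=cv2.cvtColor(np.load("side0.npy"),cv2.COLOR_RGB2GRAY);m=(o2<60).astype(np.uint8);m[:330]=0;n,l,st,ce=cv2.connectedComponentsWithStats(m);print([(st[i].tolist(),ce[i].round(1)) for i in range(1,n) if st[i,4]>60])
E
```

```text
shift [ 0.4572 -0.2362 -0.014 ] twist 0.0 ydir -30.0 rows 8.236044174030107 0.0 q [-1.12  0.55  1.03  0.    1.56 -0.6 ]
[([0, 330, 81, 32, 473], array([ 38.1, 350.1])), ([292, 337, 15, 27, 289], array([299.4, 351.2])), ([315, 361, 12, 20, 88], array([318.6, 368.5])), ([402, 404, 15, 16, 142], array([409.9, 413.2]))]
[([29, 330, 53, 29, 371], array([ 63. , 339.8])), ([293, 338, 13, 26, 264], array([299.5, 351. ])), ([315, 361, 18, 30, 348], array([322.8, 378.3]))]
```

I've used all ten views, so I'll check the last points numerically.

```bash
python3 - <<'E'
from h import *
s=shot("side");t=shot("top");G=lambda c:cv2.cvtColor(c,cv2.COLOR_RGB2GRAY)
for n,c,(u,v) in(("side",s,(325,375)),("top",t,(460,266))):
    o=np.load(n+"0.npy")
    for im in(o,c["color"]):
        print(n);print(G(im)[v-18:v+19:3,u-14:u+15:2])
E
```

```text
side
[[144 143 141 143 141 142 142 144 144 146 149 146 147 149 147]
 [145 144 143 140 117 112 112 113 113 115 138 147 147 148 149]
 [142 143 142  74  33  83 114 115 109  71  43 134 147 147 150]
 [143 143 134  41  58 116 120 118 118 114  49 118 149 150 147]
 [144 145 111  29  43 106 119 119 119 109  42 113 146 150 149]
 [144 143  98  17  27  41  76  98  82  48  27 108 135 146 149]
 [144 142  62  15  20  20  24  21  26  22  27  76  96 134 147]
 [147 140  41  18  13  16  19  22  18  20  34  90 125 139 145]
 [149 133  35  16  24  17  23  18  17  24  68  98 144 148 147]
 [147 132  38  20  12  19  20  24  17  31  92 144 145 147 148]
 [152 138  43  17  17  24  20  16  17  55 133 147 146 143 148]
 [151 152 130  74  54  39  41  44  67 132 149 148 146 147 144]
 [150 152 151 151 148 151 147 147 149 148 150 149 149 147 146]]
side
[[ 88  86  87  88  87  88  89  89  87  81  87  96 102 108 113]
 [ 89  88  86  90  82  80  79  80  77  85  96 101 106 113 115]
 [ 87  92  88  61  19  39  67  79  86  94 100 108 112 115 117]
 [ 90 102  86  30  34  70  76  87  95 100 106 111 115 118 122]
 [103  90  74  25 
[... 1497 characters left out ...]
7  62]
 [ 71  61  67  66  74 115 112 112 113 116  70  57  62  59  59]
 [ 67  61  50  57  58  94 103 102 115 116 100  69  59  62  61]
 [ 53  20  17  12  17  15  18  14   7  14  24  41  55  63  62]
 [ 33  12  16  18  21  22  19  21  14  32  65  69  55  32  73]
 [ 25  15  15  21  21  20  19  17  22  64  98  92  91  71  55]
 [ 52  23  14  22  20  16  14  27  25  37  84  94  87  59 100]
 [ 65  68  61  60  58  38  21  26  19  19  27  38  44  90 108]
 [ 67  65  69  69  97  77  72  70  71  69  49  50  62 105 109]
 [ 70  60  66  71  58  71  65  62  58  65  65  64  89 109 107]
 [ 63  65  66  60  64  63  62  64  61  71  69  85 108 111 109]
 [109  99  68  63  61  64  65  64  60  92 111 112 106 110 110]]
```

```bash
python3 -c "
from station import ctrl
print(ctrl.sign_off())"
```

```text
the job is handed in; nothing more can be done
None
```

The job is handed in: the cover is shut, the cam lock is turned to its end stop and holding, and the screwdriver is back upright in its rack hole with the arm clear; I touched nothing else, and the whole run took about 23 s.

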